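# Load the kitchen stand: paper roll on its spindle, mug on its hook

### The job

Load the wooden kitchen stand: put the brown paper roll onto the stand's upright spindle so that it stands fully down on the board, and hang the blue mug by its handle on the stand's hook. The roll starts in front of the hook, where it is in the mug's way. Leave the mortar, the red canister, the rice pot and the spatula where they are; at the end everything is let go and the mug hangs from the hook alone (a little swinging is fine).

Things in the scene. Friction and masses are not known exactly. Their poses are not given: they have to be found in the camera images.
- stand: Fixed stand: wooden board 150 (x) x 300 (y) x 16 mm, origin: underside centre. A spindle rises at its -y end. At x +50, y +100 stands a 12 mm steel post, 190 mm high; from its top a J hook of 8 mm round bar runs along -x in the plane y = +100: down to a valley at x -13 to +19 with a black rubber sleeve (14 mm thick, centre line 170 mm above the counter), then up to the free tip. Free space below.
- hook_seat (a point): Point on top of the hook's rubber sleeve in its valley, 177 mm above the counter, at (+3, +100) mm on the stand; axes as the stand's.
- hook_tip (a point): Centre of the round end of the hook's free, upturned tip (8 mm bar), 194 mm above the counter, at (-36, +100) mm on the stand. A handle is threaded over it moving along the stand's +x.
- spindle_foot (a point): Foot of the spindle's axis on the top of the board, 16 mm above the counter, at (-10, -90) mm on the stand. The spindle is 24 mm in diameter and 105 mm tall, its top 10 mm tapered to 14 mm.
- spindle_tip (a point): Top centre of the spindle, 121 mm above the counter.
- roll: Loose, stiff roll of brown kitchen paper standing upright on the counter: 60 mm outside diameter, 130 mm tall, straight hole of 38 mm diameter right through; 0.09 kg (varies). Origin at the centre of its underside, z along its axis. It starts on the counter 115 to 135 mm from the stand's origin along the stand's -x, roughly in line with the hook.
- mug: Blue steel mug, mouth up: 60 mm diameter, 82 tall, wall 3.5, 0.18 kg (varies). Origin: underside centre, z up its axis. D handle of 8 mm round bar along its +x, in its x-z plane: limbs' centre lines 74 and 14 mm above the underside, outer limb 70 mm from the axis; opening 36 wide, 52 high, passed along its y. Let go on the hook it swings about a lean of some 63 degrees, little if let go tilted so.
- mug_eye (a point): Centre of the opening in the mug's handle: 48 mm from the mug's axis along its +x, 44 mm above its underside; axes as the mug's.
- mortar: Bystander: white ceramic mortar, 90 mm wide, 62 mm tall, with its pestle leaning out to about 115 mm above the counter and at most 35 mm from the axis at its top; origin at the centre of its underside.
- canister: Bystander: closed red tin canister, 80 mm diameter, 128 mm tall; origin at the centre of its underside.
- rice_pot: Bystander: open aluminium rice pot, 154 mm diameter, 90 mm tall, two ears along its y reaching 118 mm from the axis; origin at the centre of its underside.
- spatula: Bystander: wooden spatula 260 mm long lying flat on the counter along its x, less than 30 mm high; origin at its middle on the counter.
There are look-alikes about, which are no part of the job. There is more than one size of the mug; the one meant has the size given above.

How it is judged (in metres and radians):
At the end, for the whole second after the job is handed in: Roll at rest and upright (0.08 rad) round the spindle, underside within 5 mm of the board, axis within 12 mm; mug hanging from the hook by its handle, clear of the roll: opening's centre below the hook's seat and within 40 mm, underside centre 30 mm or more below the seat, swinging under 0.6 m/s (horizontal distance between roll and spindle_foot below 0.012 m and z of roll in the frame of spindle_foot below 0.005 m and angle between roll's own z axis and vertical below 0.08 rad and distance between mug_eye and hook_seat below 0.04 m and z of mug_eye in the frame of hook_seat below 0 m and z of mug in the frame of hook_seat below -0.03 m and contact force between mug and stand above 0.5 N and contact force between mug and roll below 0.2 N and linear speed of mug below 0.6 m/s and linear speed of roll below 0.03 m/s); the robot touches nothing.
It fails at once if a bystander (mortar, canister, rice pot or spatula) is moved by more than 25 mm (distance of any of mortar, canister, rice_pot, spatula from where it was at the start of the episode above 0.025 m).
It also fails if it takes over 67 s, if anything falls off the work surface, if the arm or the gripper's body presses on something with over 40 N, if the wrist force passes 120 N, or if a joint passes its speed limit or range.

### The arm

A 6-joint arm with a two-finger parallel gripper is mounted at the origin on the work surface. World frame = base frame: x ahead of the robot, y to its left, z up, the work surface at z = 0. Lengths are in mm, angles in rad, forces in N, time in s.
With the tool pointing down it reaches from about 325 to 875 mm from the base axis. Payload 4.4 kg.
Tool frame: the origin (TCP) lies on the centre line of the jaws, within the pads' length; the fingertips stand ahead of it and the grasp point (between the pads) lies 6 mm ahead of it (ctrl.tcp_to_tips is the z of the fingertips in the tool frame, in mm); z points along the fingers, y is the direction in which the jaws open and shut (so a half turn about z gives the same grasp; the last joint's range is limited). The gripper opens to 85 mm and grips with 20 to 120 N. Pads are 22 mm wide; open, the fingers measure 114 mm over their backs; the gripper's body (76 mm by 85 mm) begins 54 mm behind the grasp point. The pads swing forward as they close: fully open they stand 13 mm farther back than shut.
Start: joints at [-1.373, 0.207, 1.542, -0, 1.393, -0.15], TCP at [195.965, -540.579, 256.282] pointing down, gripper open.
Joint ranges: [-2.73, 2.73], [-0.86, 2.22], [0.23, 2.46], [-1.11, 4.25], [0.08, 2.63], [-2.82, 2.82]. Speed limits (rad/s): [2.79, 2.79, 3.14, 3.14, 3.14, 3.14].

### API

Orientations are given as a 3x3 rotation matrix whose columns are the frame's x, y, z axes.
In Python, from plant import ctrl, sensors, optics gives the robot as it stands. Calls block until the motion is done:
- ctrl.move_ptp(position, orientation): joint-space move of the TCP to a pose.
- ctrl.move_l(position, rot=None, vel=150, threshold=None): straight line of the TCP; rot=None keeps the orientation; vel is the mean speed in mm/s. With threshold (N) it stops when the force on the tool has changed by that much, and returns True; else False.
- ctrl.set_joints(angles): joint-space move.
- ctrl.gripper_to(opening, force=None): finger opening in mm; force is the grip in N (None keeps the last); returns when the fingers have stopped.
- ctrl.hold(seconds).
- ctrl.solve_ik(position, orientation): joint angles nearest the present ones, or None.
- sensors.read_state(): the state.
- optics.grab_frame(name): name is "side" or "top" or "wrist"; returns (picture, depth): 480x640x3 uint8, red, green, blue; 480x640 float32, mm along the optical axis (not along the pixel's ray), 0 where there is no reading.
- optics.camera_params(name): a dict with "mtx" (3x3 intrinsics, pixels), "R" (3x3) and "t" (3): a world point X has camera coordinates R X + t; the wrist camera has in their place "T_tool_cam" (4x4, takes a point from camera to tool coordinates, whose origin is the TCP and whose axes are the flange's). Camera axes: x right, y down, z forward; pixel columns grow to the right and rows downward; lengths in mm; the calibration is good to about 2 mm. The wrist camera is an equidistant fisheye: a pixel r from the principal point sees the ray r / f radians off the axis. A picture is of the moment at which its call begins: read the wrist's pose just before it. camera_params takes no time and is no camera call.
A pose or a line that the arm cannot do raises ctrl.MotionError and nothing moves.
- ctrl.finish_job(): hands the job in, once; it reports no verdict.
The state is a dict: "t": time; "q": joint angles; "qvel": joint speeds; "tau": joint torques, N m; "eef_pos": TCP position; "eef_rot": TCP orientation; "force": force on the tool from outside, world axes, zero at the start; "wrist_torque": the same for the moment, N m; "grip_width": finger opening in mm.
Only numpy, scipy, OpenCV 4.12 (cv2) and the standard library are available. Lean on these libraries where they do the work, as an engineer would, in place of code of your own. Each camera call takes 0.05 s, during which the arm holds its last target.

## Working session

There is one attempt and no reset: what is moved stays moved. The work goes in short steps, each a Python script; the robot and the scene stay as the last script left them, time stands still between calls to the robot, and variables do not carry over. Pictures are saved under pics/ and viewed, and the job is handed in when it is done.

```bash
ls; mkdir -p pics; python3 - <<'E'
from plant import ctrl,sensors,optics
import cv2,numpy as np
s=sensors.read_state();print(s['t'],s['eef_pos'],s['grip_width'],ctrl.tcp_to_tips)
for n in("side","top","wrist"):
    im,d=optics.grab_frame(n);cv2.imwrite(f"pics/{n}0.png",im[:,:,::-1]);np.savez(f"{n}0.npz",im=im,d=d)
    p=optics.camera_params(n);print(n,{k:np.round(v,3).tolist() for k,v in p.items()})
    if 'R' in p: print(-p['R'].T@p['t'])
    print((d>0).mean())
E
```

```text
pics
0.0 [ 195.82572803 -539.8712326   255.10506562] 85.08276542622419 25.0
side {'mtx': [[465.7, 0.0, 318.172], [0.0, 465.7, 243.052], [0.0, 0.0, 1.0]], 'R': [[-0.753, -0.658, 0.002], [-0.419, 0.478, -0.772], [0.507, -0.582, -0.636]], 't': [378.865, 354.152, 909.791]}
[-27.55758819 609.54495538 851.10324951]
0.9958626302083333
top {'mtx': [[551.257, 0.0, 320.582], [0.0, 551.257, 237.008], [0.0, 0.0, 1.0]], 'R': [[-0.022, -1.0, -0.014], [-0.995, 0.023, -0.094], [0.094, 0.012, -0.995]], 't': [-0.913, 558.732, 1319.007]}
[ 431.43924617  -29.75596847 1365.6271627 ]
0.995849609375
wrist {'mtx': [[371.648, 0.0, 312.986], [0.0, 371.648, 238.407], [0.0, 0.0, 1.0]], 'T_tool_cam': [[-0.0, -0.947, -0.322, 83.877], [1.0, -0.0, 0.0, 0.549], [-0.0, -0.322, 0.947, -118.971], [0.0, 0.0, 0.0, 1.0]]}
0.9960188802083333
```

View pics/side0.png

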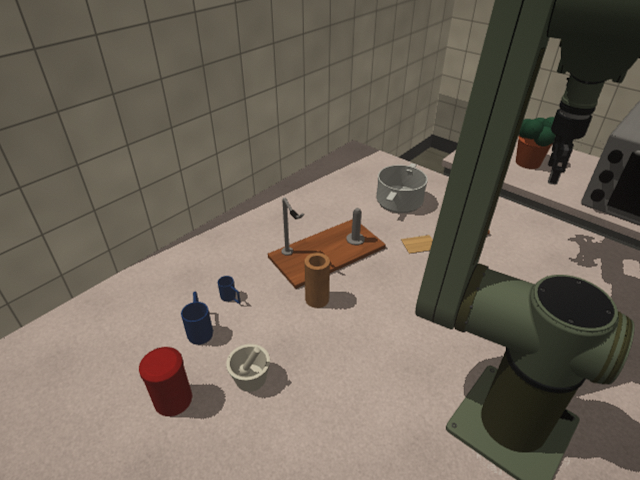

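View pics/top0.png

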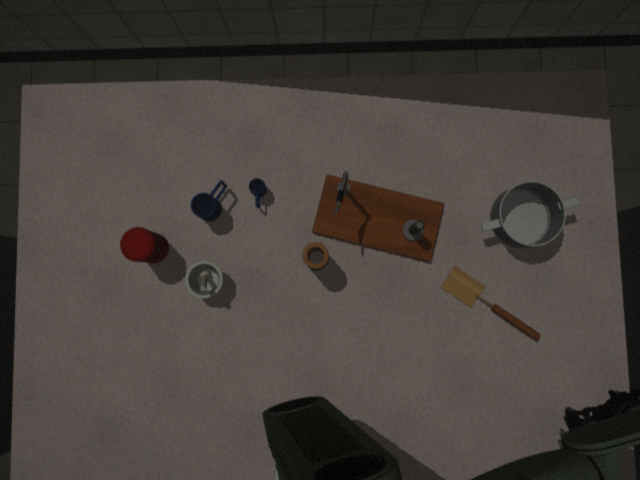

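View pics/wrist0.png

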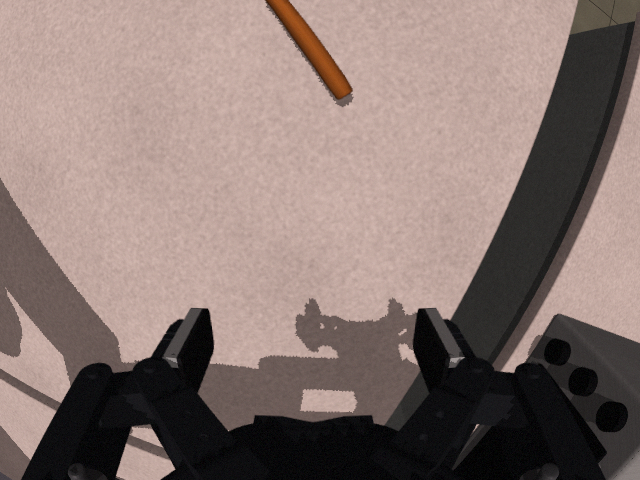

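The big mug (the one meant) is near top-view pixel (207,206), with a small look-alike at (257,187). The roll is at (316,256), the board spans about (314–443, 176–262), the hook is at its left end and the spindle at about (413,230). Now I'll measure these.

```bash
cat > h.py <<'E'
from plant import ctrl,sensors,optics
import cv2,numpy as np
def cloud(n,d):
    p=optics.camera_params(n);K=p['mtx']
    v,u=np.mgrid[0:480,0:640]
    X=np.stack([(u-K[0,2])/K[0,0]*d,(v-K[1,2])/K[1,1]*d,d],-1)
    W=(X-p['t'])@p['R']; W[d<=0]=np.nan
    return W
def ray(n,u,v,z):
    p=optics.camera_params(n);K=p['mtx']
    r=p['R'].T@np.array([(u-K[0,2])/K[0,0],(v-K[1,2])/K[1,1],1]);c=-p['R'].T@p['t']
    return c+r*(z-c[2])/r[2]
def proj(n,X):
    p=optics.camera_params(n);x=p['mtx']@(p['R']@np.asarray(X,float)+p['t']);return x[:2]/x[2]
def circ(P):
    A=np.c_[2*P,np.ones(len(P))];s=np.linalg.lstsq(A,(P**2).sum(1),rcond=None)[0]
    return s[:2],np.sqrt(s[2]+s[:2]@s[:2])
E
python3 - <<'E'
from h import *
for n in("top","side"):
    f=np.load(n+"0.npz");im,d=f['im'],f['d'];W=cloud(n,d)
    hsv=cv2.cvtColor(im,cv2.COLOR_RGB2HSV);z=W[...,2]
    tab=W[(np.abs(z)<8)&(hsv[...,1]<60)]; print(n,'counter z',np.nanmedian(tab[:,2]))
    blue=cv2.inRange(hsv,(105,100,20),(130,255,255))
    nc,l,st,c=cv2.connectedComponentsWithStats(blue)
    for i in range(1,nc):
        if st[i,4]<60: continue
        P=W[l==i];P=P[~np.isnan(P[:,0])];P=P[(P[:,0]>200)&(P[:,2]>-20)]
        print('blue',st[i],np.percentile(P,[2,50,98],axis=0).round(0).tolist() if len(P) else '')
    # brown
    br=cv2.inRange(hsv,(3,110,20),(22,255,255))
    nc,l,st,c=cv2.connectedComponentsWithStats(br)
    for i in range(1,nc):
        if st[i,4]<60: continue
        P=W[l==i];P=P[~np.isnan(P[:,0])]
        print('brown',st[i],np.percentile(P,[2,50,98],axis=0).round(0).tolist())
        if n=="top":
            m=(l==i).astype(np.uint8);cs,_=cv2.findContours(m,0,2);r=cv2.minAreaRect(max(cs,key=cv2.contourArea));print([ray("top",*b,16).round(1).tolist() for b in cv2.boxPoints(r)])
f=np.load("top0.npz");cv2.imwrite("pics/topz.png",cv2.resize(f['im'][140:300,110:470,::-1],None,fx=2.2,fy=2.2,interpolation=cv2.INTER_CUBIC))
E
```

```text
top counter z 0.29402615918600344
blue [194 181  28  39 228] [[607.0, 224.0, 0.0], [640.0, 261.0, 8.0], [688.0, 285.0, 85.0]]
blue [252 183  13  23 105] [[640.0, 120.0, -2.0], [679.0, 139.0, 8.0], [698.0, 154.0, 58.0]]
brown [ 313  175  131   86 6638] [[513.0, -298.0, 10.0], [605.0, -153.0, 16.0], [693.0, -12.0, 22.0]]
[[572.2, 9.0, 16.0], [717.1, -30.2, 16.0], [635.9, -320.3, 16.0], [492.9, -278.6, 16.0]]
brown [144 238  24  25 152] [[506.0, 365.0, 15.0], [529.0, 369.0, 63.0], [559.0, 391.0, 123.0]]
[[519.7, 422.8, 16.0], [571.5, 387.2, 16.0], [546.9, 352.3, 16.0], [495.3, 387.9, 16.0]]
brown [303 243  26  27 364] [[479.0, -28.0, 11.0], [509.0, -2.0, 130.0], [535.0, 26.0, 135.0]]
[[515.3, 44.4, 16.0], [558.6, -0.7, 16.0], [513.3, -43.9, 16.0], [470.3, 1.1, 16.0]]
brown [ 442  267   98   73 1305] [[310.0, -523.0, -2.0], [418.0, -374.0, 5.0], [469.0, -318.0, 24.0]]
[[431.0, -301.8, 16.0], [481.3, -338.0, 16.0], [329.9, -550.7, 16.0], [280.7, -514.3, 16.0]]
side counter z -0.8501399125093189
blue [218 277  21  24  80] [[637.0, 121.0, 11.0], [682.0, 143.0, 47.0], [702.0, 160.0, 55.0]]
blue [181 292  27  52 195] [[607.0, 227.0, 10.0], [639.0, 263.0, 77.0], [686.0, 293.0, 83.0]]
brown [516 135  37  34 757] [[346.0, -1085.0, -36.0], [392.0, -1055.0, 23.0], [446.0, -1038.0, 62.0]]
brown [ 268  220  117   88 4286] [[478.0, -283.0, 7.0], [571.0, -98.0, 15.0], [693.0, 29.0, 129.0]]
brown [402 235  31  18 395] [[401.0, -401.0, -3.0], [433.0, -353.0, 1.0], [473.0, -313.0, 6.0]]
```

View pics/topz.png

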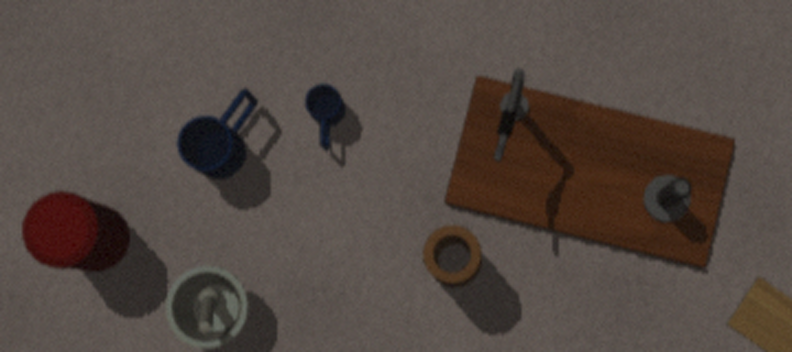

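```bash
cat > m.py <<'E'
from h import *
f=np.load("top0.npz");im,d=f['im'],f['d'];W=cloud("top",d)
hsv=cv2.cvtColor(im,cv2.COLOR_RGB2HSV);z=W[...,2]
def fitc(mask,zz,name="top"):
    cs,_=cv2.findContours(mask.astype(np.uint8),cv2.RETR_EXTERNAL,2);c=max(cs,key=cv2.contourArea)[:,0]
    P=np.array([ray(name,*p,zz)[:2] for p in c]);(x,y),r=cv2.minEnclosingCircle(P.astype(np.float32))
    return circ(P),(x,y,r),len(P)
br=cv2.inRange(hsv,(3,110,20),(22,255,255))>0
roi=np.zeros_like(br);roi[238:275,298:335]=1
print('roll',fitc(br&roi&(z>118),130))
# mug rim
roi=np.zeros_like(br);roi[190:225,188:226]=1
g=roi&(z>74)&(z<92);print('mug pix z>74',fitc(g,82), g.sum())
roi=np.zeros_like(br);roi[175:225,188:235]=1
b=(cv2.inRange(hsv,(105,100,10),(130,255,255))>0)&roi
top=W[b&(z>70)&(z<95)]
np.set_printoptions(suppress=True,precision=1)
print(len(top),top.min(0),top.max(0))
# handle: pixels of blue beyond 33 mm from centre
E
python3 m.py; python3 - <<'E'
from h import *
f=np.load("top0.npz");im,d=f['im'],f['d']
a=cv2.resize(im[170:230,180:280,::-1],None,fx=8,fy=8,interpolation=cv2.INTER_CUBIC);a=cv2.convertScaleAbs(a,alpha=2)
cv2.imwrite("pics/mug.png",a)
f=np.load("side0.npz");im=f['im']
a=cv2.resize(im[185:335,200:400,::-1],None,fx=4,fy=4,interpolation=cv2.INTER_CUBIC)
cv2.imwrite("pics/sidez.png",cv2.convertScaleAbs(a,alpha=1.5))
E
```

```text
roll ((array([507.41145396,  -1.88633093]), np.float64(28.2749926128595)), (507.2514343261719, -1.605299949645996, 29.486188888549805), 40)
mug pix z>74 ((array([637.62231183, 259.7996566 ]), np.float64(30.34362280602169)), (641.364013671875, 255.75367736816406, 38.4006233215332), 44) 159
114 [605.7 220.9  70.5] [694.2 290.9  90.6]
```

View pics/mug.png

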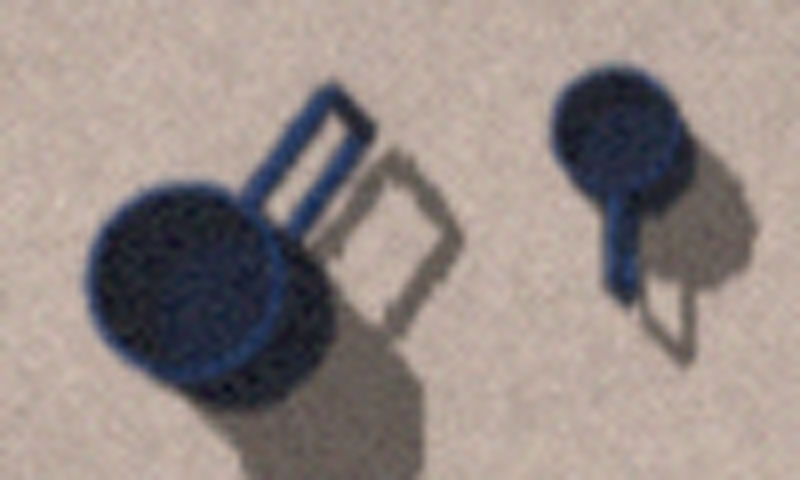

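View pics/sidez.png

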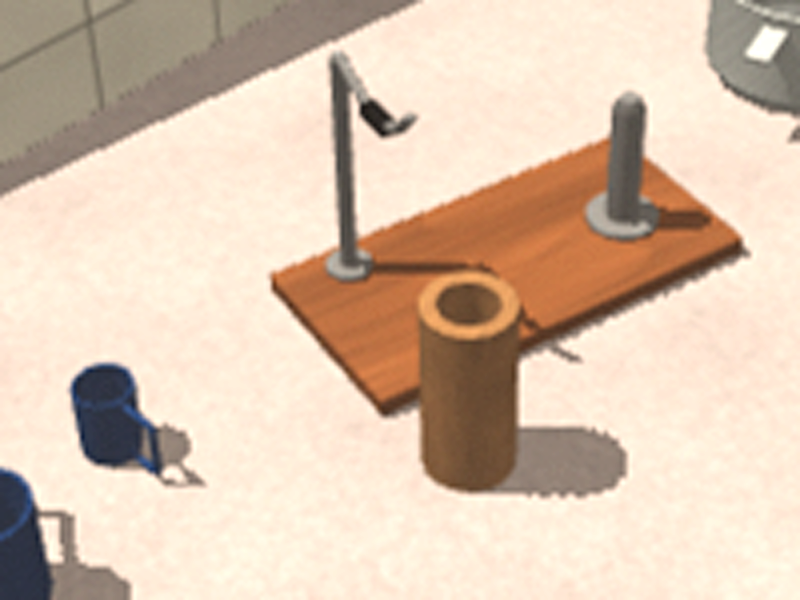

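The zoom shows the big mug's rim centre at zoom pixel (186,281), with its upper handle limb running from (252,195) to the outer corner at (333,93). The spindle and hook show clearly in the side view, so I can cross-check the stand pose there.

```bash
cat > m2.py <<'E'
from h import *
np.set_printoptions(suppress=True,precision=1)
zp=lambda x,y,o,s:((x+.5)/s-.5+o[0],(y+.5)/s-.5+o[1])
c=ray("top",*zp(186,281,(180,170),8),82);a=ray("top",*zp(252,195,(180,170),8),78);b=ray("top",*zp(333,93,(180,170),8),78)
print('mug',c,'limb',a,b,'yaw limb',np.arctan2(*(b-a)[1::-1]),'yaw centre-corner',np.arctan2(*(b-c)[1::-1]),np.hypot(*(b-c)[:2]))
box=np.array([[572.2,9.0],[717.1,-30.2],[635.9,-320.3],[492.9,-278.6]])
o=box.mean(0);ya=(box[0]-box[3]+box[1]-box[2]);ya/=np.linalg.norm(ya);xa=np.array([ya[1],-ya[0]])
S=lambda x,y,z:np.array([*(o+xa*x+ya*y),z])
print('stand',o,np.arctan2(xa[1],xa[0]))
for n,p in dict(tip=(-36,100,194),seat=(3,100,177),sp=(-10,-90,121),foot=(-10,-90,16),posttop=(50,100,190),postfoot=(50,100,16)).items():
    X=S(*p);print(n,X,'top',proj("top",X),'side',proj("side",X),'sidezoom',(proj("side",X)-[200,185]+.5)*4-.5,'topzoom',(proj("top",X)-[110,140]+.5)*2.2-.5)
for X in [(507.3,-1.8,130)]: print('roll side zoom',(proj("side",X)-[200,185]+.5)*4-.5)
print('mug rim side',proj("side",c),'corner',proj("side",b))
E
python3 m2.py; python3 - <<'E'
from h import *
f=np.load("side0.npz");im=f['im']
a=cv2.resize(im[275:350,165:265,::-1],None,fx=8,fy=8,interpolation=cv2.INTER_CUBIC)
cv2.imwrite("pics/sidemug.png",cv2.convertScaleAbs(a,alpha=1.5))
E
```

```text
mug [636.2 262.2  82. ] limb [662.2 243.4  78. ] [692.2 219.2  78. ] yaw limb -0.6775984650322713 yaw centre-corner -0.6542239144883795 70.56637910525845
stand [ 604.5 -155. ] -0.27099148881139823
tip [596.6 -49.  194. ] top [335.7 211.6] side [302.4 214.2] sidezoom [411.2 118.4] topzoom [497.2 158.1]
seat [634.2 -59.5 177. ] top [340.  195.5] side [294.3 212. ] sidezoom [378.5 109.6] topzoom [506.6 122.7]
sp [ 570.8 -239.1  121. ] top [419.4 225.4] side [357.5 208.8] sidezoom [631.6  96.6] topzoom [681.3 188.6]
foot [ 570.8 -239.1   16. ] top [412.4 230.4] side [355.5 238.9] sidezoom [623.4 217.2] topzoom [665.9 199.4]
posttop [679.5 -72.1 190. ] top [345.4 173.7] side [284.5 198.7] sidezoom [339.4  56.4] topzoom [518.5  74.7]
postfoot [679.5 -72.1  16. ] top [343.3 188.3] side [287.3 251.2] sidezoom [350.6 266.2] topzoom [513.8 106.9]
roll side zoom [471.2 302.7]
mug rim side [194.6 310.7] corner [195.  289.6]
```

View pics/sidemug.png

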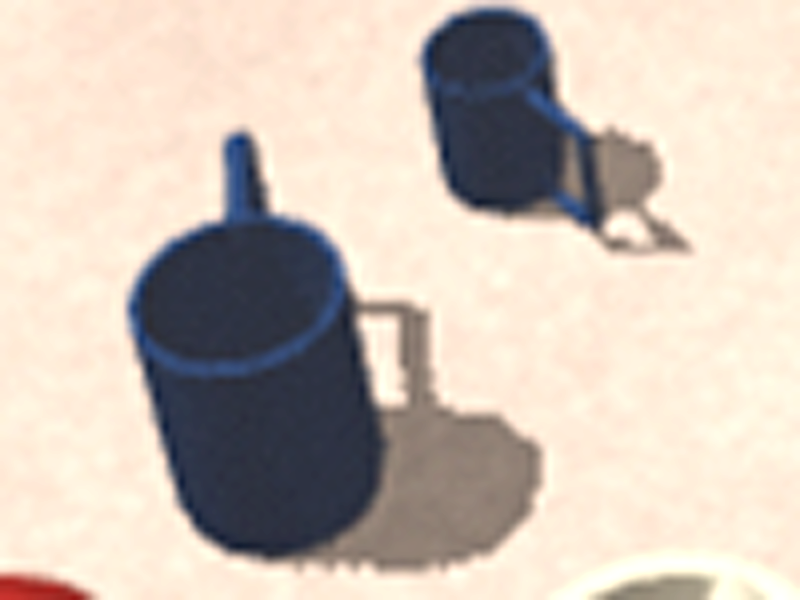

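```bash
cat > p.py <<'E'
from h import *
from m2 import S,xa,ya,o
np.set_printoptions(suppress=True,precision=3)
ROLL=np.array([507.3,-1.8]); MUG=np.array([636.4,262.0]); MY=-0.66
TIP=S(-36,100,194);SEAT=S(3,100,177);FOOT=S(-10,-90,16)
def down(yaw): # tool y horizontal at yaw
    y=np.array([np.cos(yaw),np.sin(yaw),0]);z=np.array([0,0,-1.]);return np.c_[np.cross(y,z),y,z]
def mugR(yaw,L):
    h=np.array([np.cos(yaw),np.sin(yaw),0]);u=np.array([0,0,1.])
    x=np.cos(L)*h+np.sin(L)*u;z=-np.sin(L)*h+np.cos(L)*u;return np.c_[x,np.cross(z,x),z]
HY=np.arctan2(-ya[1],-ya[0])
ZG=64.
def tool(eye,yaw,L,s,zg=ZG):
    M=mugR(yaw,L);org=eye-M@[48,0,44];z=-M[:,2];y=s*M[:,1];return org+M@[0,0,zg],np.c_[np.cross(y,z),y,z]
E
python3 - <<'E'
from p import *
print(HY,TIP,SEAT,FOOT)
for k in range(0,180,30):
  for a in (0,np.pi):
    yaw=np.radians(k)+a
    r=[ctrl.solve_ik(np.array([*xy,zz]),down(yaw)) for xy,zz in((ROLL,100),(ROLL,180),(FOOT[:2],230),(FOOT[:2],116))]
    print(np.degrees(yaw).round(),[None if q is None else np.round(q,2).tolist() for q in r][::3])
L=np.radians(63)
for s in(1,-1):
  print('s',s)
  for eye,yaw,l in[(np.array([*MUG,44])+48*np.array([np.cos(MY),np.sin(MY),0]),MY,0),(S(-110,100,190),HY,L),(S(-5,100,190),HY,L),(S(-5,88,152),HY,L)]:
    p,R=tool(eye,yaw,l,s);q=ctrl.solve_ik(p,R);print(p,R[:,2],None if q is None else np.round(q,2))
E
```

```text
mug [636.2 262.2  82. ] limb [662.2 243.4  78. ] [692.2 219.2  78. ] yaw limb -0.6775984650322713 yaw centre-corner -0.6542239144883795 70.56637910525845
stand [ 604.5 -155. ] -0.27099148881139823
tip [596.6 -49.  194. ] top [335.7 211.6] side [302.4 214.2] sidezoom [411.2 118.4] topzoom [497.2 158.1]
seat [634.2 -59.5 177. ] top [340.  195.5] side [294.3 212. ] sidezoom [378.5 109.6] topzoom [506.6 122.7]
sp [ 570.8 -239.1  121. ] top [419.4 225.4] side [357.5 208.8] sidezoom [631.6  96.6] topzoom [681.3 188.6]
foot [ 570.8 -239.1   16. ] top [412.4 230.4] side [355.5 238.9] sidezoom [623.4 217.2] topzoom [665.9 199.4]
posttop [679.5 -72.1 190. ] top [345.4 173.7] side [284.5 198.7] sidezoom [339.4  56.4] topzoom [518.5  74.7]
postfoot [679.5 -72.1  16. ] top [343.3 188.3] side [287.3 251.2] sidezoom [350.6 266.2] topzoom [513.8 106.9]
roll side zoom [471.2 302.7]
mug rim side [194.6 310.7] corner [195.  289.6]
-1.8417878156062948 [596.607 -49.038 194.   ] [634.184 -59.477 177.   ] [ 570.798 -239.064   16.   ]
0.0 [[-0.17, 0.26, 1.84, -0.0, 1.05, -0.17], [-0.54, 0.44, 1.55, -0.0, 1.
[... 860 characters left out ...]
1.55, -0.0, 1.16, -0.01]]
s 1
[636.4 262.   64. ] [-0. -0. -1.] [ 0.26  0.63  1.37 -0.    1.14 -0.65]
[535.912   8.937 156.311] [-0.239 -0.858 -0.454] [ 0.27  0.67  1.47 -0.88  1.71  0.76]
[637.08  -19.17  156.311] [-0.239 -0.858 -0.454] [ 0.2   0.82  1.21 -0.94  1.73  0.63]
[633.867 -30.732 118.311] [-0.239 -0.858 -0.454] [ 0.18  0.86  1.23 -0.94  1.69  0.67]
s -1
[636.4 262.   64. ] [-0. -0. -1.] [ 0.26  0.63  1.37 -0.    1.14  2.5 ]
[535.912   8.937 156.311] [-0.239 -0.858 -0.454] [ 0.27  0.67  1.47 -0.88  1.71 -2.38]
[637.08  -19.17  156.311] [-0.239 -0.858 -0.454] [ 0.2   0.82  1.21 -0.94  1.73 -2.51]
[633.867 -30.732 118.311] [-0.239 -0.858 -0.454] [ 0.18  0.86  1.23 -0.94  1.69 -2.47]
```

```bash
sed -i 's/^print/if __name__=="__main__": print/; s/^for n,p in/if __name__=="__main__":\n  for n,p in/; s/^for X in.*//' m2.py; cat > r1.py <<'E'
from p import *
R=down(np.radians(330))
ctrl.gripper_to(85)
ctrl.move_ptp([*ROLL,190],R)
hit=ctrl.move_l([*ROLL,100],vel=150,threshold=8)
ctrl.gripper_to(50,40)
s=sensors.read_state();print(s['t'],hit,s['eef_pos'],s['grip_width'],s['force'])
ctrl.move_l([*ROLL,160],vel=120)
s=sensors.read_state();print(s['t'],s['grip_width'],s['force'])
im,d=optics.grab_frame("wrist");cv2.imwrite("pics/w1.png",im[:,:,::-1])
im,d=optics.grab_frame("side");cv2.imwrite("pics/s1.png",im[:,:,::-1])
E
python3 r1.py
```

```text
3.7083 False [508.445  -1.944 101.697] 59.635577827487054 [-1.36   0.846  6.774]
4.3583 59.88243278273191 [-1.398 -0.108 -1.589]
```

View pics/w1.png

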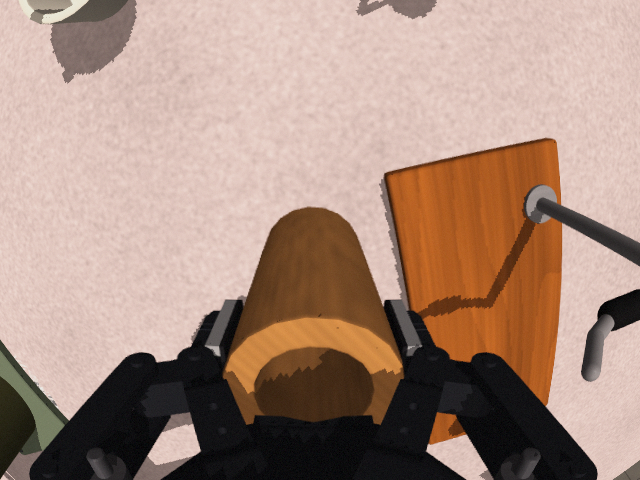

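View pics/s1.png

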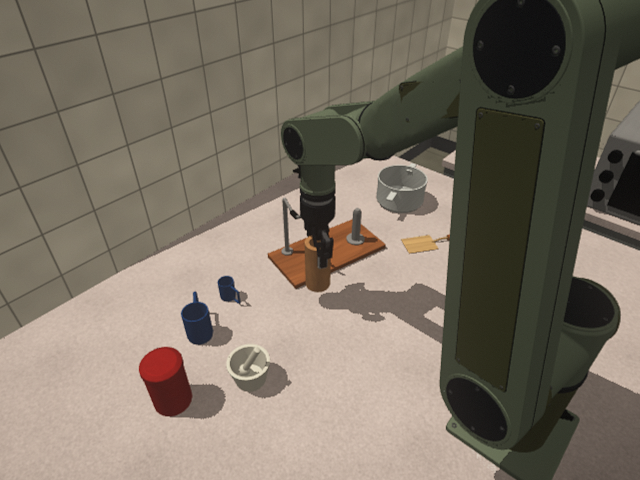

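The roll is gripped straight, with its rim at wrist pixels (225–402, ~360). I'll carry it to the spindle, staying clear of the hook.

```bash
cat > r2.py <<'E'
from p import *
off=np.array([508.445,-1.944])-ROLL   # eef reading minus roll axis at grasp
ctrl.move_l([490,-60,240],vel=200)
ctrl.move_l([500,-190,240],vel=250)
ctrl.move_l([*FOOT[:2],240],vel=150); ctrl.hold(.3)
s=sensors.read_state();print(s['t'],s['eef_pos'],s['eef_pos'][:2]-FOOT[:2]-off,s['grip_width'],s['force'])
for n in("wrist","top","side"):
    im,d=optics.grab_frame(n);cv2.imwrite(f"pics/{n}2.png",im[:,:,::-1])
E
python3 r2.py; python3 - <<'E'
import cv2
a=cv2.imread('pics/top2.png');b=cv2.imread('pics/side2.png')
f=lambda i,x,y:cv2.resize(i[y:y+150,x:x+150],(400,400),interpolation=2)
cv2.imwrite('pics/c2.png',cv2.hconcat([f(a,340,150),f(b,280,120)]))
E
```

```text
6.8083 [ 570.443 -238.664  240.211] [-1.5    0.544] 59.91687621355159 [ 0.386  0.004 -1.204]
```

View pics/c2.png

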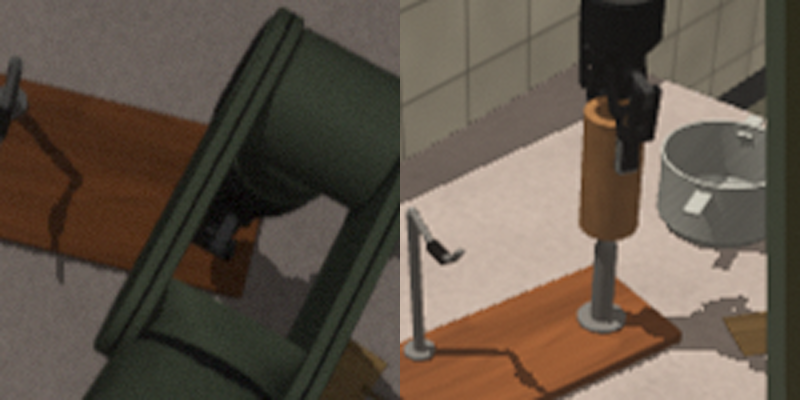

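View pics/wrist2.png

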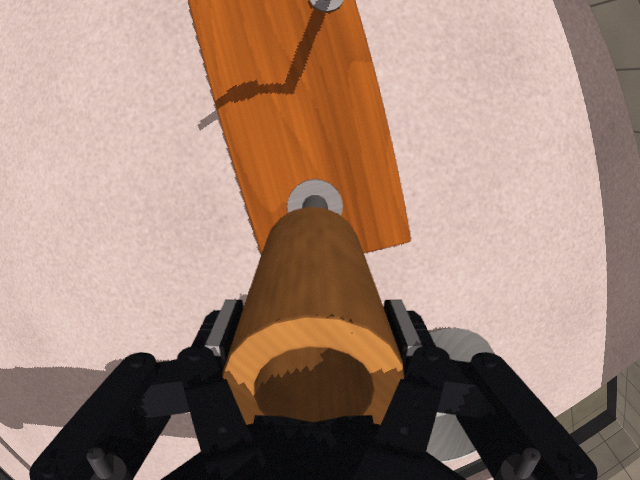

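Roll is centred over the spindle (flange at u≈315, roll at u≈313), with about 2 mm offset in x to correct. Descending now.

```bash
cat > r3.py <<'E'
from p import *
c=FOOT[:2]+[2,0]
ctrl.move_l([*c,240],vel=50)
h1=ctrl.move_l([*c,200],vel=80,threshold=6); print(h1,sensors.read_state()['eef_pos'])
if not h1:
    h2=ctrl.move_l([*c,122],vel=80,threshold=6); s=sensors.read_state();print(h2,s['eef_pos'],s['force'])
    if not h2:
        h3=ctrl.move_l([*c,112],vel=15,threshold=5); s=sensors.read_state();print(h3,s['t'],s['eef_pos'],s['force'],s['grip_width'])
E
python3 r3.py
```

```text
False [ 572.738 -239.058  199.607]
False [ 573.38  -239.397  122.781] [-0.093  0.401 -0.637]
True 9.4167 [ 573.112 -239.28   117.796] [-0.091  0.218  4.29 ] 59.899572141160036
```

```bash
cat > r4.py <<'E'
from p import *
ctrl.gripper_to(80)
p=sensors.read_state()['eef_pos']
ctrl.move_l([p[0],p[1],215],vel=150)
ctrl.move_l([480,-60,300],vel=300)
ctrl.gripper_to(85)
q=ctrl.solve_ik(np.array([*MUG,160]),tool(np.array([*MUG,44]),MY,0,1)[1]);print(q)
ctrl.move_ptp([*MUG,160],tool(np.array([*MUG,44]),MY,0,1)[1])
s=sensors.read_state();print(s['t'],s['eef_pos'],s['force'])
for n in("wrist","top","side"):
    im,d=optics.grab_frame(n);cv2.imwrite(f"pics/{n}4.png",im[:,:,::-1])
E
python3 r4.py;python3 - <<'E'
import cv2
a=cv2.imread('pics/top4.png');b=cv2.imread('pics/side4.png')
f=lambda i,x,y:cv2.resize(i[y:y+150,x:x+150],(400,400),interpolation=2)
cv2.imwrite('pics/c4.png',cv2.hconcat([f(a,320,150),f(b,260,120)]))
E
```

```text
[ 0.265  0.523  1.322 -0.     1.297 -0.646]
13.1 [637.039 260.975 160.812] [ 0.257 -1.027 -0.649]
```

View pics/c4.png

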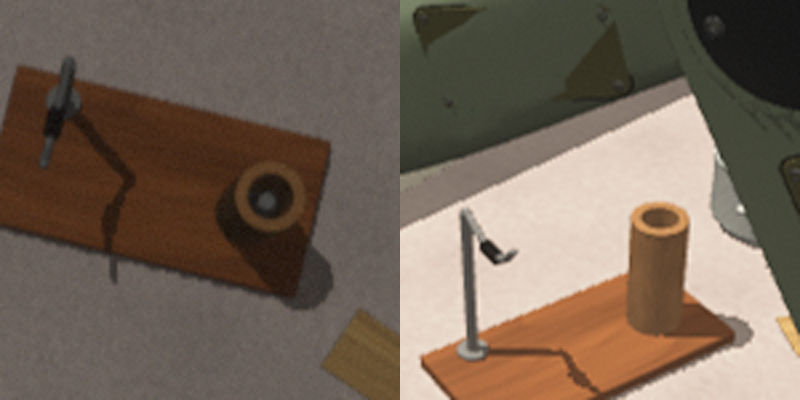

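View pics/wrist4.png

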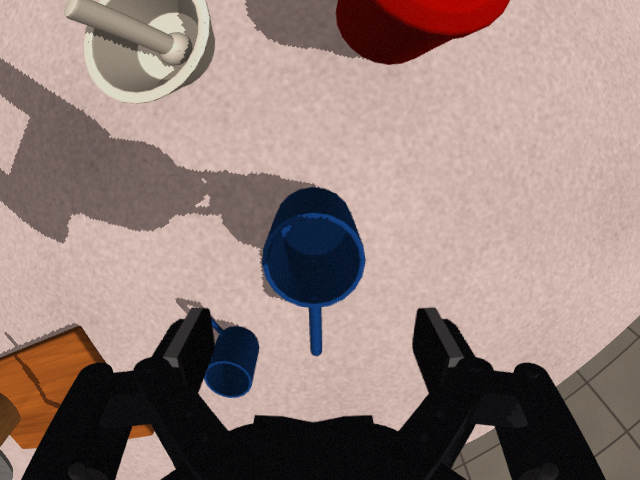

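The roll is fully down on the spindle, its spindle tip visible inside the hole. The mug lies straight between the jaws (rim centre u≈314, handle u≈316, straight down), so I'll grasp it.

```bash
cat > r5.py <<'E'
from p import *
ctrl.move_l([*MUG,64],vel=120,threshold=8)
ctrl.gripper_to(50,50)
s=sensors.read_state();print(s['t'],s['eef_pos'],s['grip_width'],s['force'])
ctrl.move_l([*MUG,190],vel=180)
L=np.radians(63)
p,R=tool(S(-110,100,215),HY,L,1)
ctrl.move_ptp(p,R);ctrl.hold(.3)
s=sensors.read_state();print(s['t'],p,s['eef_pos'],s['grip_width'],s['force'],'Rerr',cv2.Rodrigues(R.T@s['eef_rot'])[0].ravel())
for n in("wrist","top","side"):
    im,d=optics.grab_frame(n);cv2.imwrite(f"pics/{n}5.png",im[:,:,::-1])
E
python3 r5.py;python3 - <<'E'
import cv2
a=cv2.imread('pics/top5.png');b=cv2.imread('pics/side5.png')
f=lambda i,x,y:cv2.resize(i[y:y+150,x:x+150],(400,400),interpolation=2)
cv2.imwrite('pics/c5.png',cv2.hconcat([f(a,270,150),f(b,230,150)]))
E
```

```text
14.5583 [637.491 262.266  65.842] 59.94358456619674 [-1.128 -0.493  5.011]
16.95 [535.912   8.937 181.311] [536.131   9.091 181.577] 59.69076885050381 [-0.979  0.345 -2.331] Rerr [-0.     0.001  0.   ]
```

View pics/c5.png

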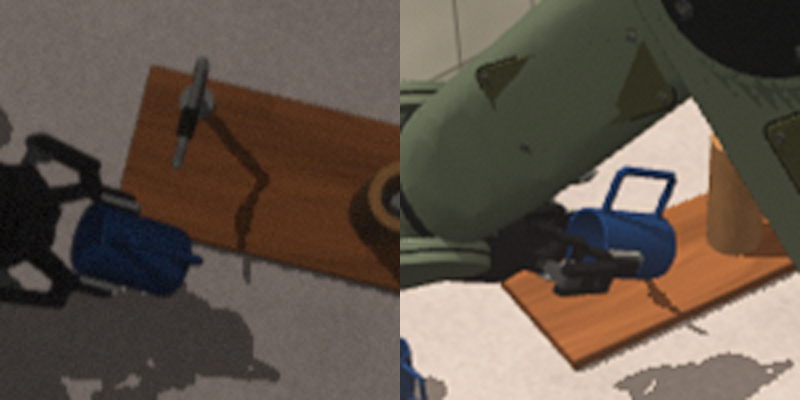

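View pics/wrist5.png

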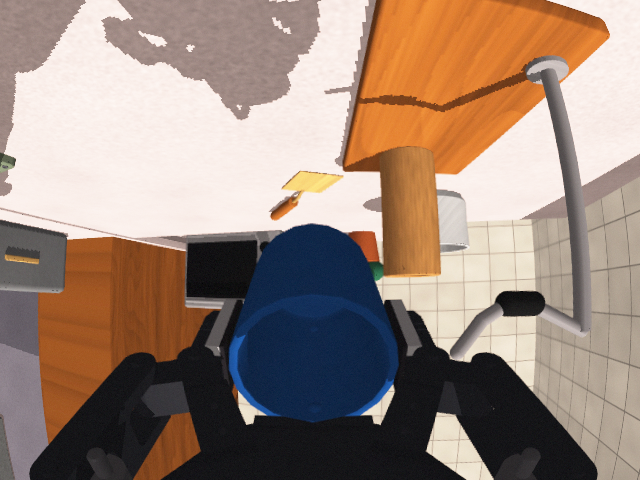

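View pics/side5.png

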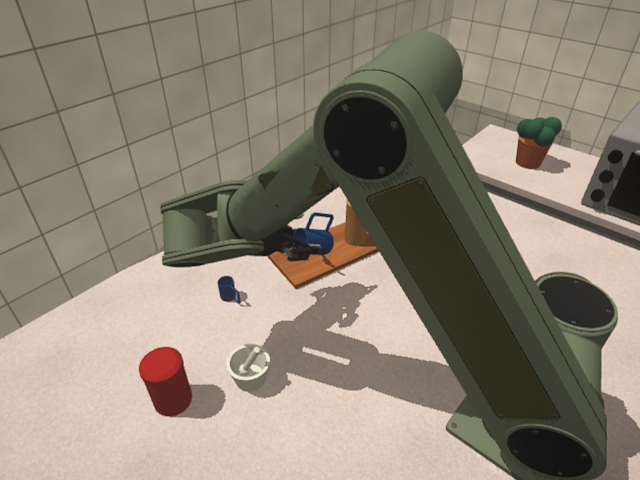

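```bash
python3 - <<'E'
from p import *
a=cv2.imread('pics/side5.png')
s=sensors.read_state();Rm=np.c_[-s['eef_rot'][:,0],s['eef_rot'][:,1],-s['eef_rot'][:,2]]
org=s['eef_pos']-Rm@[0,0,65.8]
z=cv2.convertScaleAbs(cv2.resize(a[195:270,280:380],None,fx=8,fy=8,interpolation=2),alpha=1.2)
for m in [(70,0,74),(70,0,14),(30,0,74),(30,0,14),(48,0,44)]:
    u=(proj("side",org+Rm@m)-[280,195]+.5)*8-.5;print(m,u);cv2.circle(z,tuple(int(v) for v in u),4,(0,0,255),-1)
for m in [(-36,100,194),(3,100,170)]:
    u=(proj("side",S(*m))-[280,195]+.5)*8-.5;cv2.circle(z,tuple(int(v) for v in u),4,(0,255,0),-1)
cv2.imwrite('pics/s5z.png',z)
E
```

```text
(70, 0, 74) [273.566 149.437]
(70, 0, 14) [430.288 166.83 ]
(30, 0, 74) [219.66  273.527]
(30, 0, 14) [376.215 286.097]
(48, 0, 44) [323.527 225.621]
```

View pics/s5z.png

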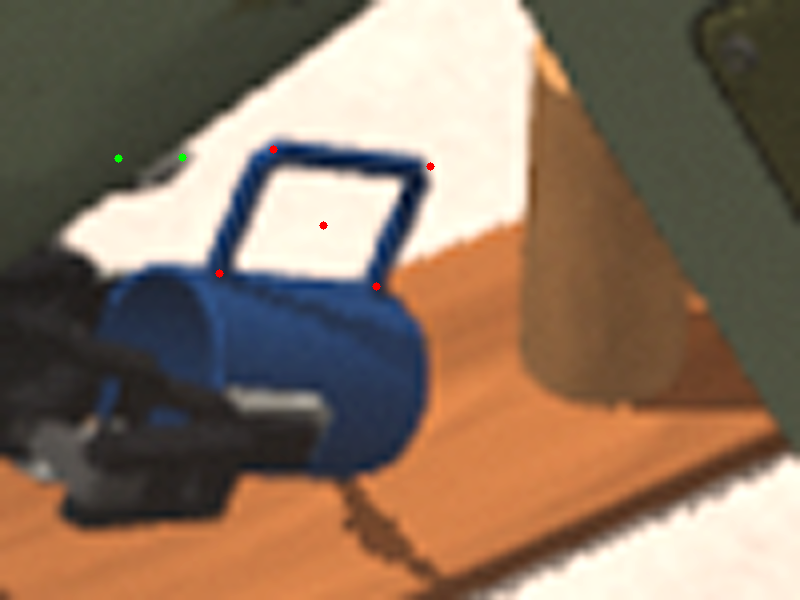

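Predicted handle corners (red) fall on the seen handle within about 1 mm, and the hook tip (green, 182,157) matches too. Now threading the handle over the hook.

```bash
cat > r6.py <<'E'
from p import *
L=np.radians(63)
def go(x,y,z,vel,thr=5):
    p,R=tool(S(x,y,z),HY,L,1,65.8);h=ctrl.move_l(p,rot=R,vel=vel,threshold=thr)
    s=sensors.read_state();print((x,y,z),h,round(s['t'],2),s['eef_pos']-p,s['force']);return h
ok=True
for a in [(-70,100,194,120),(-42,100,194,80),(-28,100,189,40),(-13,100,172,40),(-8,98,166,40)]:
    if go(*a): ok=False;break
for n in("wrist","top","side"):
    im,d=optics.grab_frame(n);cv2.imwrite(f"pics/{n}6.png",im[:,:,::-1])
E
python3 r6.py;python3 - <<'E'
import cv2
a=cv2.imread('pics/top6.png');b=cv2.imread('pics/side6.png')
f=lambda i,x,y:cv2.resize(i[y:y+100,x:x+100],(400,400),interpolation=2)
cv2.imwrite('pics/c6.png',cv2.hconcat([f(a,300,150),f(b,250,180)]))
E
```

```text
(-70, 100, 194) False 17.62 [-0.404 -0.121 -0.278] [-0.279 -0.194 -1.796]
(-42, 100, 194) False 18.12 [-0.31   0.074  0.026] [-0.235 -0.75  -2.696]
(-28, 100, 189) False 18.65 [-0.039 -0.08  -0.259] [ 0.145 -0.044 -2.485]
(-13, 100, 172) False 19.37 [-0.034 -0.069 -0.121] [ 0.211  0.373 -2.571]
(-8, 98, 166) False 19.72 [-0.127 -0.206 -0.324] [-0.159  0.133 -2.543]
```

View pics/c6.png

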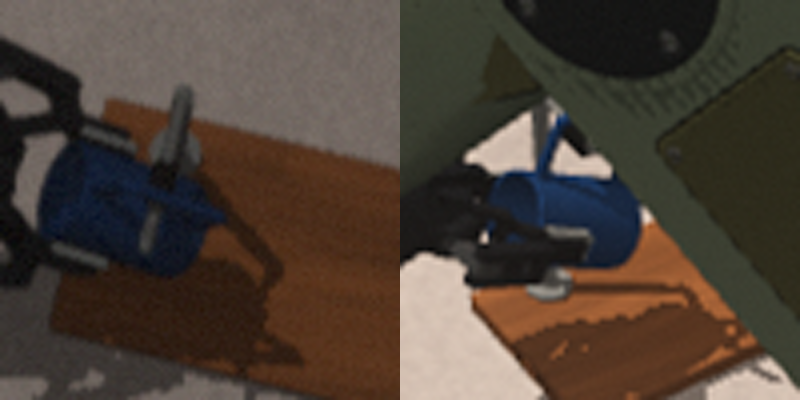

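View pics/wrist6.png

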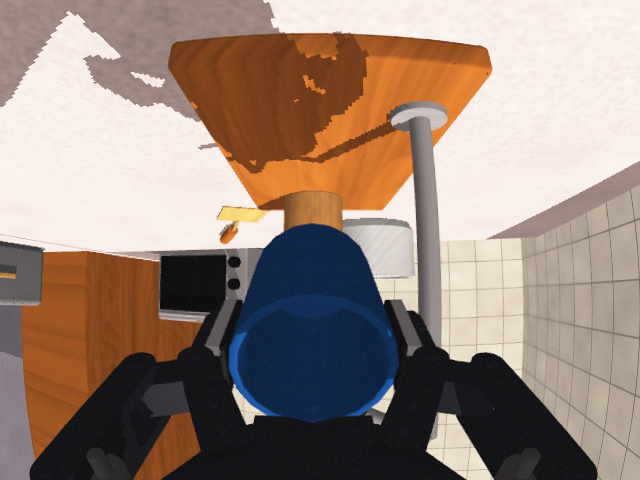

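The top view shows the hook passing through the handle, its free tip visible at zoom (150,235) on the near side of the handle. Lowering until the hook takes the weight.

```bash
cat > r7.py <<'E'
from p import *
L=np.radians(63)
def go(x,y,z,vel,thr=5):
    p,R=tool(S(x,y,z),HY,L,1,65.8);h=ctrl.move_l(p,rot=R,vel=vel,threshold=thr)
    s=sensors.read_state();print((x,y,z),h,round(s['t'],2),s['eef_pos']-p,s['force']);return h
if not go(-8,88,158,30,3):
    go(-8,88,146,12,2.5)
E
python3 r7.py
```

```text
(-8, 88, 158) False 20.44 [-0.125 -0.2   -0.136] [-0.057  0.228 -2.697]
(-8, 88, 146) True 21.04 [-0.114 -0.293  6.106] [ 1.328 -0.912  3.818]
```

Contact came at eye height 152 mm, as predicted (151.6). Releasing with a small opening and withdrawing along the tool axis.

```bash
cat > r8.py <<'E'
from p import *
ctrl.gripper_to(67)
s=sensors.read_state();print(s['t'],s['grip_width'],s['force'])
p=s['eef_pos'];z=s['eef_rot'][:,2]
print(ctrl.move_l(p-z*70,vel=60,threshold=8)); print(ctrl.move_l(p-z*130+np.array([0,0,20]),vel=150,threshold=10))
s=sensors.read_state();print(s['t'],s['force'])
for n in("wrist","top","side"):
    im,d=optics.grab_frame(n);cv2.imwrite(f"pics/{n}8.png",im[:,:,::-1])
E
python3 r8.py;python3 - <<'E'
import cv2
a=cv2.imread('pics/top8.png');b=cv2.imread('pics/side8.png')
f=lambda i,x,y:cv2.resize(i[y:y+100,x:x+100],(400,400),interpolation=2)
cv2.imwrite('pics/c8.png',cv2.hconcat([f(a,300,150),f(b,250,180)]))
E
```

```text
21.2833 66.92037988386625 [ 0.7    0.245 -0.5  ]
False
False
23.225 [-0.117 -0.176 -0.267]
```

View pics/c8.png

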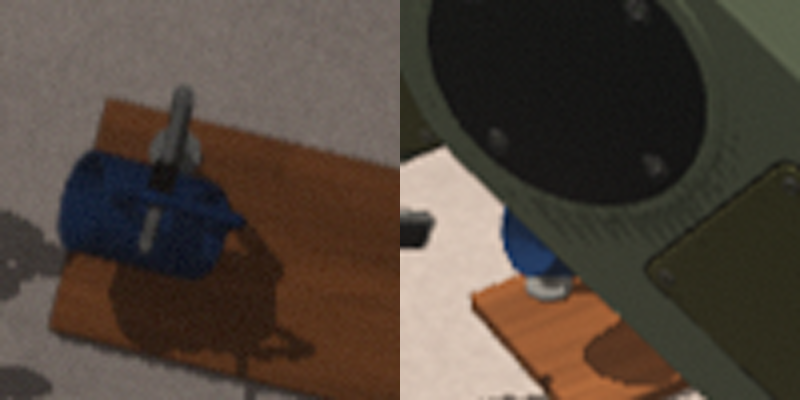

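View pics/wrist8.png

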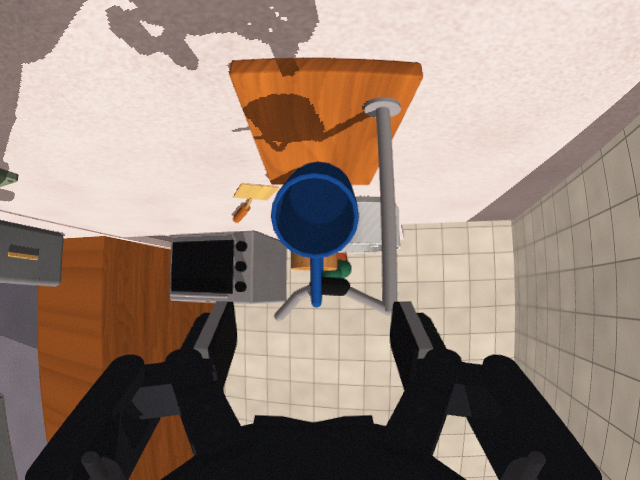

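The mug hangs on the sleeve by its handle, which crosses the hook at wrist pixel (317,285). I'll move the arm away, let it settle and check everything.

```bash
cat > r9.py <<'E'
from p import *
s=sensors.read_state();p=s['eef_pos']
ctrl.move_l(p+np.array([-40,40,120]),vel=200)
q=sensors.read_state()['q'].copy(); q=np.array(q); q[1]-=.35; q[2]-=0.0
try: ctrl.set_joints(q)
except ctrl.MotionError as e: print(e)
q[0]+=.7
try: ctrl.set_joints(q)
except ctrl.MotionError as e: print(e)
ctrl.hold(2)
print(sensors.read_state()['t'])
for n in("top","side"):
    im,d=optics.grab_frame(n);cv2.imwrite(f"pics/{n}9.png",im[:,:,::-1]);np.savez(n+"9.npz",im=im,d=d)
ctrl.hold(.5); im,d=optics.grab_frame("side");cv2.imwrite("pics/side9b.png",im[:,:,::-1])
a=cv2.absdiff(cv2.imread('pics/side9.png'),cv2.imread('pics/side9b.png'));print('diff px',(a.max(2)>40).sum())
f=np.load("top9.npz");W=cloud("top",f['d']);z=W[...,2]
hsv=cv2.cvtColor(f['im'],cv2.COLOR_RGB2HSV);br=cv2.inRange(hsv,(3,110,20),(22,255,255))>0
m=br&(z>130)&(np.hypot(W[...,0]-571,W[...,1]+239)<45)
cs,_=cv2.findContours(m.astype(np.uint8),cv2.RETR_EXTERNAL,2);c=max(cs,key=cv2.contourArea)[:,0]
print('roll',circ(np.array([ray("top",*k,146)[:2] for k in c])),np.median(z[m]),FOOT)
E
python3 r9.py; python3 - <<'E'
import cv2
a=cv2.imread('pics/top9.png');b=cv2.imread('pics/side9.png')
f=lambda i,x,y:cv2.resize(i[y:y+130,x:x+130],(400,400),interpolation=2)
cv2.imwrite('pics/c9.png',cv2.hconcat([f(a,310,150),f(b,260,170)]))
E
```

```text
28.5333
diff px 0
roll (array([ 570.899, -237.038]), np.float64(29.65483858576403)) 145.66400619860582 [ 570.798 -239.064   16.   ]
```

View pics/c9.png

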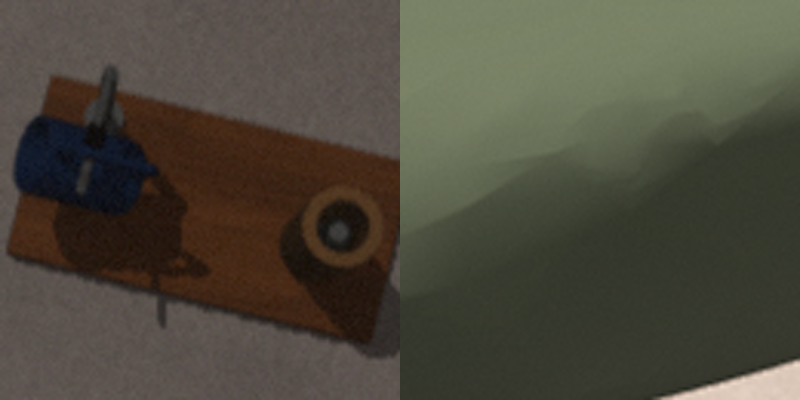

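View pics/side9.png

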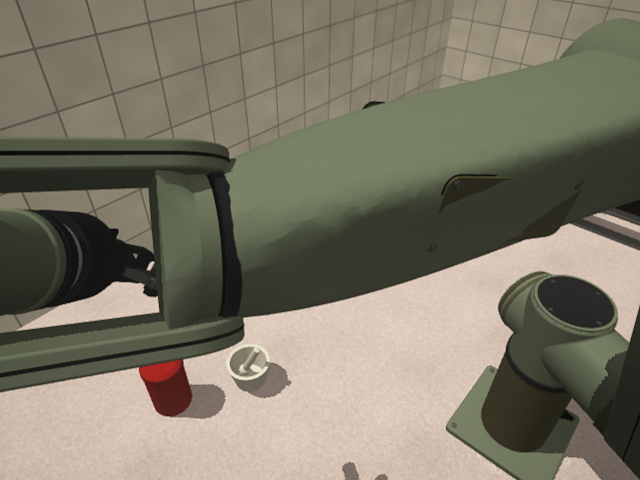

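View pics/top9.png

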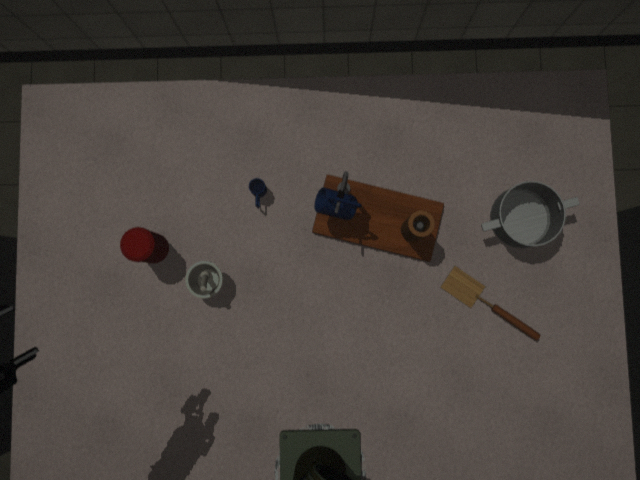

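The side view is blocked by the arm, so its stillness check says nothing. I'll repeat it with the top view and then hand in.

```bash
python3 - <<'E'
from h import *
im,_=optics.grab_frame("top");ctrl.hold(.3);im2,_=optics.grab_frame("top")
g=lambda i:cv2.GaussianBlur(i,(5,5),0)[165:275,300:455]
print(cv2.absdiff(g(im),g(im2)).max(),cv2.absdiff(g(im),g(np.load("top9.npz")['im'])).max())
print(sensors.read_state()['t']);ctrl.finish_job()
E
```

```text
5 5
29.5833
the job is handed in; nothing more can be done
```

The roll is on the spindle and the blue mug hangs by its handle on the hook's rubber sleeve. I handed the job in at 29.6 s of the 67 s allowed; no verdict is reported.

- **Roll:** the last fit put its axis about 2 mm from the spindle's axis (limit 12 mm). Its top measured 145.7 mm, against 146 mm for standing fully down on the board.
- **Mug:** I threaded it tilted 63° and let go when the hook took the weight. The handle's centre was then 152 mm above the counter (predicted 151.6 mm), about 28 mm from the seat.
- **Rest of the scene:** in the last top picture the hook passes through the handle and the mug is well clear of the roll. The bystanders appear at the same pixels as at the start, and the arm is well away from everything.
- **Failed check:** the side-view stillness test told me nothing, because the arm blocked that view. I repeated it from the top, and the stand area showed only noise-level change over 0.3 s.

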